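# Lock the cover of the gel illuminator

## Task

Lock the amber cover of the gel illuminator: with your fingertips push the pin on the slotted disc round until the disc's slot lines up with the steel bar, then push the bar by its upright tab through the slot and the hasp staple until its shoulder is fully home against the guide. Only push these parts, do not lift the bar out of its channel, and leave the rack, bottle, tray and jar where they are.

Things in the scene. Friction and masses are not known exactly. Their poses are not given: they have to be found in the camera images.
- illuminator: Blue flat instrument, fixed, 260 mm along its x, 420 mm along y, deck 70 mm high; origin at the centre of its underside on the bench; x points from its front edge to its rear, y along the lock. The rear of the deck (x from -6) carries the amber cover, top 12 mm above the deck (rear strip 18 mm). The lock lies along y at x = -65: bar in a channel, guide, disc (axis at y = 90), staple.
- guide_end (a point): Middle of the channel's floor (4 mm above the deck) at the -y ends of two guide blocks, at x = -65, y = -18 of the illuminator. The bar passes between the blocks; their ends stop its shoulder. Blocks 36 mm wide over all, y from -18 to 30, tops 24 mm above the deck. From y = -200 to -18 low rails, 15 mm apart, 25 mm over all, 14 mm above the deck, guide the bar.
- staple (a point): Middle of the hasp staple at the level of the channel's floor, x = -65, y = 156 of the illuminator: a low steel bridge fixed to the cover, 12 mm long in y, 28 mm wide, opening 18 mm wide, top 24 mm above the deck. The bar home stands 6 mm out of it.
- disc (a joint): Turn of the slotted disc, rad, growing anticlockwise seen from above; limits -0.6 and 3.74. At 0 and at 3.14 the slot is in line with the bar; either will do. At 0 the pin is on the illuminator's +x side (cover), at 1.57 on its +y side (staple), at 3.14 on its -x side (front edge). Starts between 0.55 and 2.6, stays where it is left; turning takes about 2 N at the pin.
- disc_center (a point): Centre of the disc's top face, on its upright axis, 18 mm above the deck; y axis along the slot, x axis to the pin. Aluminium disc, 84 mm in diameter, with an open-topped slot right across, 16 mm wide, flaring to 24 mm at its mouths. The bar's nose enters when the slot is within about 0.2 rad of the line, and then centres the disc.
- pin_top (a point): Centre of the top end of the upright steel pin on the disc, 12 mm in diameter, 29 mm from the disc's axis, square to the slot; it stands 40 mm above the disc's top face, its top 58 mm above the deck.
- bar: Loose steel bar, 12 mm wide and high, 0.3 kg, lying in the channel, 1.5 mm free each side. Origin at its underside, below the front face of its shoulder; its y points to the nose, 186 mm ahead. Shoulder at the tail: 30 mm wide, y from -12 to 0, 12 to 22 mm above the origin. It starts 128 to 148 mm short of guide_end; home, its origin is at guide_end. Sliding takes about 1 to 3 N.
- tab_top (a point): Centre of the top of the upright tab on the bar's shoulder, the part to push: 22 mm wide, 12 mm thick along the bar (its rear face 6 mm behind this point, in line with the shoulder's), 32 mm tall above the shoulder, its top 58 mm above the deck.
- bar_nose (a point): Tip of the bar's tapered nose (5 mm wide, widening to 12 mm within 14 mm), 6 mm above the bar's underside.
- tip_rack: Red pipette-tip rack, 80 x 116 x 42 mm high, loose; origin at the centre of its underside. Leave alone.
- buffer_bottle: Small bottle, 54 mm in diameter, 120 mm high, loose; origin at the centre of its underside. Leave alone.
- gel_tray: Clear open tray, 80 x 100 x 25 mm high, loose; origin at the centre of its underside. Leave alone.
- tube_jar: Small jar, 44 mm in diameter, 50 mm high, standing loose on the amber cover; origin at the centre of its underside. Leave alone.
Things that resemble listed ones, but are neither listed nor needed, are in the scene too. Several things have the shape of the bar; the one meant has the colours described above.

How it is judged:
By the outcome, as a careful person would: the job done as asked, in the order asked, and still so for the second after the job is handed in, with the robot touching nothing.
It also fails if it takes over 48 s, if anything falls off the work surface, if the arm or the gripper's body presses on something with over 40 N, if the wrist force passes 120 N, or if a joint passes its speed limit or range.

## Robot

A 6-joint arm with a two-finger parallel gripper is mounted at the origin on the work surface. World frame = base frame: x ahead of the robot, y to its left, z up, the work surface at z = 0. Lengths are in m, angles in rad, forces in N, time in s.
With the tool pointing down it reaches from about 0.375 to 0.9 m from the base axis. Payload 3.1 kg.
Tool frame: the origin (TCP) lies at the very end of the fingers, on their centre line; the grasp point (between the pads) lies 19 mm behind it (manip.pinch_z is the distance from the TCP to the grasp point, in m); z points along the fingers, y is the line along which they close (so a half turn about z gives the same grasp; the last joint's range is limited). The gripper opens to 85 mm and grips with 20 to 120 N. Pads are 22 mm wide; open, the fingers measure 114 mm over their backs; the gripper's body (76 mm by 85 mm) begins 54 mm behind the grasp point. The pads swing forward as they close: fully open they stand 13 mm farther back than shut.
Start: joints at [1.073, 0.527, 1.433, -0, 1.181, -0.178], TCP at [0.196, 0.593, 0.231] pointing down, gripper open.
Joint ranges: [-3.08, 3.08], [-0.75, 2.2], [0.22, 2.44], [-1.43, 4.57], [0, 2.65], [-2.85, 2.85]. Speed limits (rad/s): [2.79, 2.79, 3.14, 3.14, 3.14, 3.14].

## Interface

Orientations are given as a unit quaternion [x, y, z, w].
In Python, from station import manip gives the robot as it stands.
- The arm moves only by the tool servo_tool, never from a script. Its argument "commands" is one flat list of numbers, 7 for each row, row after row: the shift along the tool's x, y, z each as a share of 500 mm, from -1 to 1, then the turn, a rotation vector about the tool's x, y, z each as a share of 360 degrees, from -1 to 1, then the opening, from -1 (shut) to 1 (fully open). In form: [dx, dy, dz, rx, ry, rz, claw, dx, dy, dz, rx, ry, rz, claw, ...]. A call has 1 to 12 rows; each row shifts and turns the commanded pose from where the row before left it, along the tool's axes as they then stand; what a row does not reach is not made up. A row lasts 1/12 s, in which the tool goes at most 41.7 mm and 7.16 degrees, less where a joint would pass 70% of its speed; a pose out of reach is approached as far as the arm can. A call with a number of a shift or a turn outside -1 to 1 is refused whole. A call with a gripper value outside its range is refused whole. The fingers move at their own pace and stop on an object; "force" is the grip in N (left out, the last holds). Time passes only in rows, so rows that do not move let the fingers close. It gives the time, the measured TCP pose, the force, the opening and the grip force at its end, in the units of the state.
- manip.sense(): the state, without advancing time (a new reading comes with each control period).
- manip.snapshot(name): name is "scene" or "top" or "wrist"; returns a dict with "img" (384x512x3 uint8, red, green, blue), "mtx" (3x3 intrinsics, pixels), "world_to_cam" (4x4, takes a point from world to camera coordinates). Camera axes: x right, y up, looking along -z (the intrinsics and any distortion apply to the point x, -y, -z); pixel columns grow to the right and rows downward; lengths in m; the calibration is good to about 2 mm. A picture is of the moment at which its call begins. There is no depth.
- manip.sign_off(): hands the job in; it is judged then, once.
Trained networks look in a picture, given as the dict that the camera call returned (one of the last four; its "shot" number tells which), for a name from the list of things; names that differ only in an ending like _2 or _b are one class to them, and where a whole thing is asked for, a point or a joint stands for the part that bears it (a point fixed in the world has none). Each returns a list of dicts, best first, with "conf" (0 to 1); they miss things now and then, are a little off and sometimes report something else, mostly with a low value. They report only what shows in the picture. A call takes as long as a camera call. They do not tell look-alikes from the thing itself.
- manip.look_for(picture, query): "box" ([left, top, width, height] in pixels, round what is visible of it).
- manip.silhouettes(picture, query): "pixels" (384x512 bool, what is visible of it) and "box" ([left, top, width, height] in pixels, round what is visible of it).
The state is a dict: "t": time; "q": joint angles; "qd": joint speeds; "tau": joint torques, N m; "tcp_pos": TCP position; "tool_rot": TCP orientation; "force": force on the tool from outside, world axes, zero at the start; "ft_torque": the same for the moment, N m; "finger_gap": opening from 0.0 (shut) to 1.0 (fully open); "gripper_force": force on a finger pad.
Only numpy, scipy, OpenCV 4.12 (cv2) and the standard library are available. Lean on these libraries where they do the work, as an engineer would, in place of code of your own. Each camera call takes 0.05 s, during which the arm holds its last target. There are 200 camera calls.

## Working session

There is one attempt and no reset: what is moved stays moved. The work goes in short steps, Python scripts to look and compute and a tool call to move; the robot and the scene stay as the last step left them, time stands still between calls to the robot, and variables do not carry over. Pictures are saved under pics/ and viewed, at most 10 in all, crops included, and the job is handed in when it is done.

Besides the shell and the picture viewer there is one more tool, called after "Call:" as name(argument=value, ...), one argument or row to a line, values as JSON. servo_tool: Moves the arm, as the interface text tells. Its arguments: {"type":"object","properties":{"commands":{"type":"array"},"force":{"type":"number"}},"required":["commands"]}

```bash
mkdir -p pics; cat > h.py <<'E'
import numpy as np, cv2
from station import manip
def save(s,n,crop=None,k=1):
    im=s["img"][...,::-1]
    if crop: x,y,w,h=crop; im=im[y:y+h,x:x+w]
    cv2.imwrite(f"pics/{n}.png",cv2.resize(im,None,fx=k,fy=k,interpolation=cv2.INTER_CUBIC))
def proj(s,P):
    P=np.atleast_2d(P); c=(s["world_to_cam"]@np.c_[P,np.ones(len(P))].T).T[:,:3]
    p=(s["mtx"]@(c*[1,-1,-1]).T).T
    return p[:,:2]/p[:,2:]
def onz(s,uv,z):
    T=np.linalg.inv(s["world_to_cam"]); d=np.linalg.inv(s["mtx"])@[uv[0],uv[1],1]
    d=T[:3,:3]@(d*[1,-1,-1]); o=T[:3,3]
    return o+d*(z-o[2])/d[2]
E
python3 - <<'E'
from h import *
out=[]
for n in("scene","top"):
    s=manip.snapshot(n); np.savez("pics/"+n,**{k:s[k] for k in("img","mtx","world_to_cam")}); save(s,n)
    out.append(s["img"])
    for q in("illuminator","disc","pin_top","bar","tab_top","staple"):
        try: print(n,q,[(np.round(r["box"]),round(r["conf"],2)) for r in manip.look_for(s,q)])
        except Exception as e: print(q,e)
cv2.imwrite("pics/both.png",np.vstack(out)[...,::-1])
s=manip.sense();print(s["tcp_pos"],s["tool_rot"],s["t"])
E
```

```text
scene illuminator [(array([158., 153., 185., 165.]), 0.95)]
scene disc [(array([274., 202.,  36.,  32.]), 0.56), (array([220., 155.,  50.,  47.]), 0.43)]
scene pin_top [(array([275., 206.,  35.,  30.]), 0.95)]
scene bar [(array([221., 154.,  49.,  49.]), 0.78), (array([217., 126.,  40.,  27.]), 0.7), (array([355., 181.,  52.,  53.]), 0.61), (array([272., 205.,  38.,  31.]), 0.55)]
scene tab_top [(array([215., 154.,  54.,  47.]), 0.73), (array([221., 128.,  30.,  26.]), 0.65), (array([357., 182.,  49.,  52.]), 0.58)]
scene staple [(array([160., 157., 186., 156.]), 0.73)]
top illuminator [(array([167., 121., 177., 118.]), 0.68)]
top disc [(array([197., 187.,  37.,  35.]), 0.87)]
top pin_top [(array([199., 187.,  36.,  34.]), 0.81)]
top bar [(array([136., 293.,  78.,  37.]), 0.98), (array([241., 200.,  90.,  17.]), 0.75), (array([362., 250.,  24.,  76.]), 0.64)]
top tab_top [(array([364., 250.,  26.,  78.]), 0.82), (array([134., 286.,  77.,  43.]), 0.65), (array([246., 203.,  86.,  17.]), 0.55)]
top staple [(array([166., 122., 175., 116.]), 0.88)]
[0.19645539 0.59332678 0.23135344] [1.59217833e-01 9.87243475e-01 4.32322441e-05 1.78525036e-05] 0.7
```

View pics/top.png

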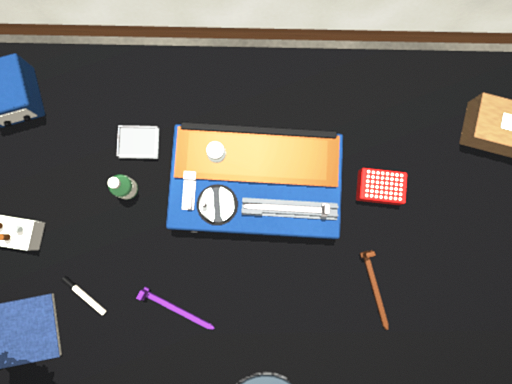

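View pics/scene.png

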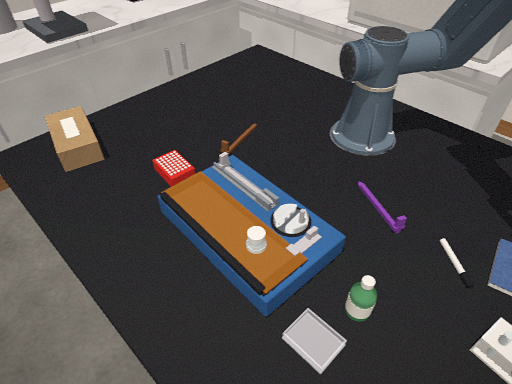

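Lookalikes: the purple bar at top (175,308) and brown/orange bar at (376,290) have the bar's shape. The steel one in the channel, top (290,208), scene (245,180), is the one meant. Close crops to check.

```bash
python3 - <<'E'
import numpy as np
from h import save
for n,c in(("top",(160,115,190,130)),("scene",(155,140,195,150))):
    save(dict(np.load(f"pics/{n}.npz")),n+"c",c,4)
E
```

```text
(no output)
```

View pics/topc.png

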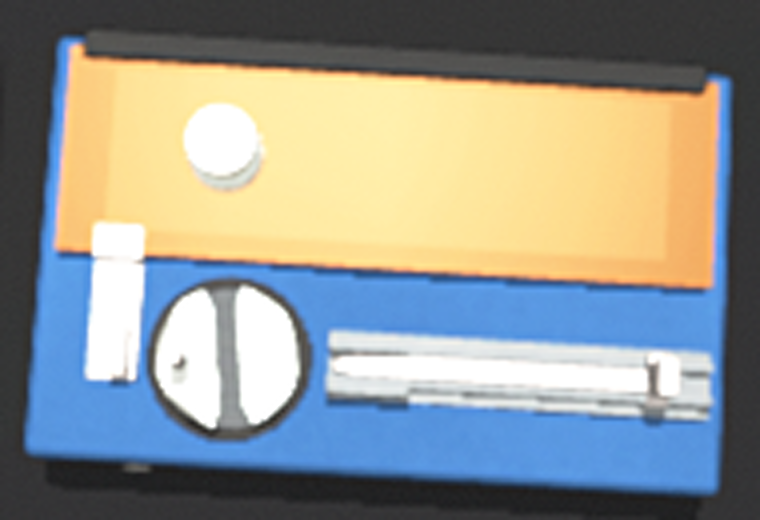

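View pics/scenec.png

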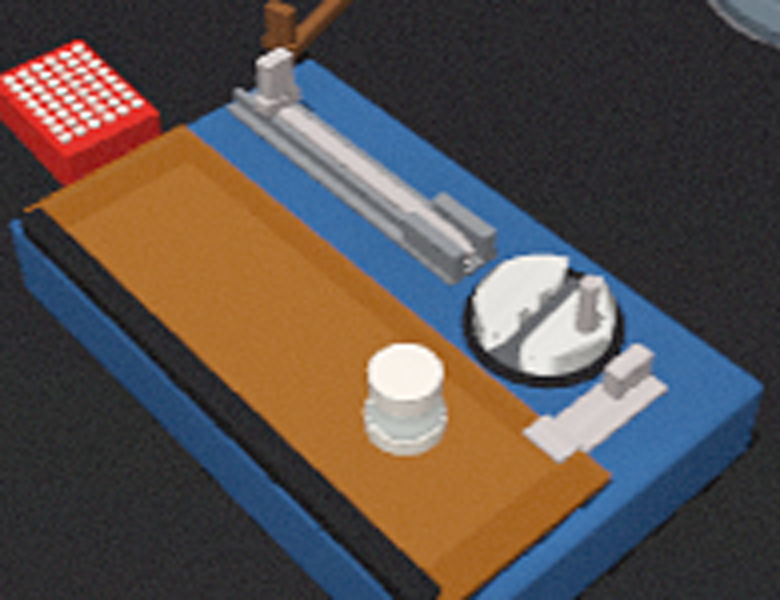

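The crops confirm it: grey steel bar in the channel with its tab at scene (223,154); pin top at scene (303,210), on the staple side. Next I fit the poses.

```bash
cat > fit.py <<'E'
from h import *
from scipy.optimize import least_squares
def W(p,L):
    L=np.atleast_2d(L); c,s=np.cos(p[2]),np.sin(p[2])
    return np.c_[p[0]+c*L[:,0]-s*L[:,1],p[1]+s*L[:,0]+c*L[:,1],L[:,2]]
def pin(th): return [-.065+.029*np.cos(th),.09+.029*np.sin(th),.128]
E
python3 - <<'E'
from fit import *
S={n:dict(np.load(f"pics/{n}.npz")) for n in("top","scene")}
F=[("top",(-.13,.21,.07),(166.75,228.75)),("top",(-.13,-.21,.07),(339.25,238)),("top",(.13,.21,.07),(175.5,124.5)),("top",(.13,-.21,.07),(342.5,134)),
("scene",(-.13,.21,.07),(345.5,236.75)),("scene",(-.13,-.21,.07),(232,155)),("scene",(.13,-.21,.07),(158,195.5))]
def res(p): return np.concatenate([(proj(S[n],W(p,L))[0]-uv) for n,L,uv in F]+[
 proj(S["scene"],W(p,pin(p[3])))[0]-(303.25,210.25), proj(S["scene"],W(p,(-.065,p[4]-.006,.128)))[0]-(223.5,153.75)])
r=least_squares(res,[.5,.0,.0,1.6,-.15],loss="soft_l1");p=r.x
print(p,np.round(res(p).reshape(-1,2),1))
print("pin",W(p,pin(p[3])),"disc",W(p,(-.065,.09,.088)),"tab",W(p,(-.065,p[4]-.006,.128)))
for n in S:print(n,proj(S[n],W(p,[pin(p[3]),(-.065,.09,.088),(-.065,p[4]-.006,.128)])))
np.save("p.npy",p)
E
```

```text
[ 0.57708646  0.02994767 -0.04672641  1.76362849 -0.15745851] [[-2.5 -0.1]
 [-0.1  0.8]
 [-2.3 -1.3]
 [-0.  -0.5]
 [ 0.9 -1.7]
 [ 0.1 -2.1]
 [-2.4 -1. ]
 [-1.  -0.8]
 [-0.1  0.1]]
pin [[0.51213924 0.15157657 0.128     ]] disc [[0.51636125 0.12288555 0.088     ]] tab [[ 0.50452235 -0.13029631  0.128     ]]
top [[201.69605139 203.88557022]
 [215.71660389 203.83939052]
 [325.35598218 208.71459767]]
scene [[302.24501606 209.41523766]
 [290.46356613 215.5760849 ]
 [223.42013629 153.85887919]]
```

Call:
servo_tool(
  commands=[-0.055, -0.045, 0, 0, 0, 0, -1, -0.055, -0.045, 0, 0, 0, 0, -1, -0.055, -0.045, 0, 0, 0, 0, -1, -0.055, -0.045, 0, 0, 0, 0, -1, -0.055, -0.045, 0, 0, 0, 0, -1, -0.055, -0.045, 0, 0, 0, 0, -1, -0.055, -0.045, 0, 0, 0, 0, -1, -0.055, -0.045, 0, 0, 0, 0, -1, -0.055, -0.045, 0, 0, 0, 0, -1, -0.055, -0.045, 0, 0, 0, 0, -1, -0.055, -0.045, 0, 0, 0, 0, -1, -0.055, -0.045, 0, 0, 0, 0, -1],
)

```text
t: 1.7
tcp_pos: [0.4256, 0.2317, 0.2316]
tool_rot: [0.159, 0.987, 0.0, 0.0]
force: [0.2, 0.6, 0.6]
finger_gap: -0.0
gripper_force: 0.0
```

Call:
servo_tool(
  commands=[-0.045, -0.04, 0, 0, 0, 0, -1, -0.045, -0.04, 0, 0, 0, 0, -1, -0.045, -0.04, 0, 0, 0, 0, -1, 0, 0, 0, 0, 0, 0.019, -1, 0, 0, 0, 0, 0, 0.019, -1, 0, 0, 0, 0, 0, 0.019, -1, 0, 0, 0, 0, 0, 0.019, -1, 0, 0, 0, 0, 0, 0.006, -1, 0, 0, 0, 0, 0, 0, -1, 0, 0, 0, 0, 0, 0, -1],
)

```text
t: 2.53
tcp_pos: [0.4702, 0.1551, 0.2315]
tool_rot: [0.405, 0.914, 0.0, 0.0]
force: [0.5, -0.8, -0.6]
finger_gap: 0.001
gripper_force: 0.0
```

```bash
python3 - <<'E'
from fit import *
p=np.load("p.npy")
s=manip.snapshot("wrist"); np.savez("pics/w1",**{k:s[k] for k in("img","mtx","world_to_cam")}); save(s,"w1",None,1.5)
print(proj(s,W(p,[pin(p[3]),(-.065,.09,.088),(-.065,p[4]-.006,.128),(-.065,-.018,.094),(-.13,.21,.07)])))
m=manip.sense();print(m["tcp_pos"],m["tool_rot"],m["t"],m["finger_gap"],m["force"])
E
```

```text
[[289.24072569 219.88519244]
 [269.08817995 225.89596433]
 [104.37039086 392.5062723 ]
 [198.88564326 292.30635044]
 [309.94591234  93.67466464]]
[0.4700898  0.15507577 0.23140842] [4.04943532e-01 9.14341688e-01 4.31016103e-05 1.05861337e-04] 2.5833 0.0010991189027608748 [ 0.04404884 -0.12601285 -0.73076224]
```

View pics/w1.png

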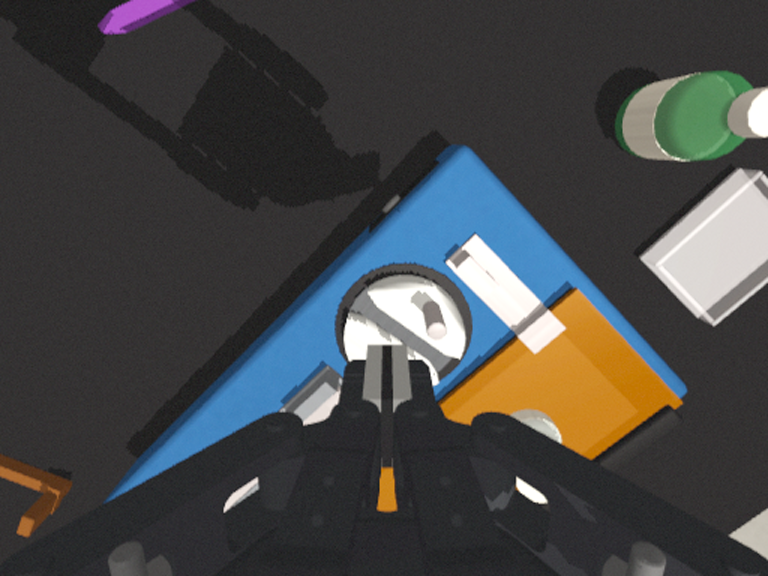

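The pin top shows at view (437,330), slot midline from about (365,308) to (450,362), front staple-side deck corner at (460,148). I'll refine with the slot direction.

```bash
python3 - <<'E'
from fit import *
p=np.load("p.npy"); s=dict(np.load("pics/w1.npz"))
f=lambda u,z:onz(s,np.array(u)/1.5,z)[:2]
P=f((437,330),.128);C=f((460,148),.07);C2=f((685,390),.07);a=f((365,308),.088);b=f((450,362),.088)
print("pin",P,"corner",C,W(p,(-.13,.21,.07)),"rear",C2,W(p,(.13,.21,.07)),"edge ang",np.degrees(np.arctan2(*(C2-C)[::-1])))
sd=(b-a)/np.linalg.norm(b-a);n=np.array([-sd[1],sd[0]]);n*=np.sign(n@(P-a))
print("slot dist pin",n@(P-a),"pin dir deg",np.degrees(np.arctan2(n[1],n[0])),"disc centre est",P-.029*n, W(p,(-.065,.09,.088)))
# edges of disc at z .088
for u in((342,325),(470,325),(403,276)):print(np.linalg.norm(f(u,.088)-(P-.029*n)),np.linalg.norm(f(u,.088)-W(p,(-.065,.09,.088))[0,:2]))
E
```

```text
pin [0.51359081 0.15274326] corner [0.45796026 0.24039663] [[0.45703733 0.24579068 0.07      ]] rear [0.71054256 0.23028771] [[0.71675354 0.23364624 0.07      ]] edge ang -2.291884695477163
slot dist pin 0.026082537508090888 pin dir deg 97.79495386572047 disc centre est [0.51752404 0.12401122] [[0.51636125 0.12288555 0.088     ]]
0.04513184958474225 0.04357108278747063
0.04490882416656319 0.046496606137114704
0.04537673048892997 0.04536777265360402
```

Call:
servo_tool(
  commands=[-0.02, 0.044, 0, 0, 0, 0, -1, -0.02, 0.044, 0, 0, 0, 0, -1, -0.02, 0.044, 0, 0, 0, 0, -1, 0, 0, 0.05, 0, 0, 0, -1, 0, 0, 0.05, 0, 0, 0, -1, 0, 0, 0.05, 0, 0, 0, -1, 0, 0, 0.05, 0, 0, 0, -1, 0, 0, 0.05, 0, 0, 0, -1, 0, 0, 0, 0, 0, 0, -1, 0, 0, 0, 0, 0, 0, -1],
)

```text
t: 3.42
tcp_pos: [0.5382, 0.1771, 0.1054]
tool_rot: [0.405, 0.914, -0.001, -0.001]
force: [-0.4, 1.1, 0.4]
finger_gap: -0.001
gripper_force: 0.0
```

```bash
python3 - <<'E'
from fit import *
s=manip.snapshot("wrist"); np.savez("pics/w2",**{k:s[k] for k in("img","mtx","world_to_cam")}); save(s,"w2",None,1.5)
m=manip.sense();print(m["tcp_pos"],m["t"],m["force"]); print(proj(s,[m["tcp_pos"],[.5136,.1527,.128]])*1.5)
E
```

```text
[0.53951923 0.17722666 0.10670519] 3.4667 [0.11282858 0.02211044 0.15511799]
[[387.31405697 370.43719735]
 [270.30891682 406.35863047]]
```

View pics/w2.png

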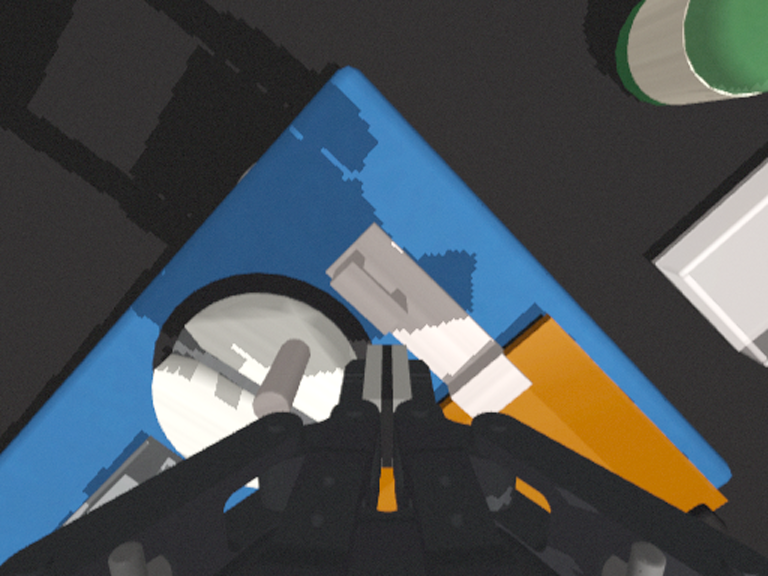

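Call:
servo_tool(
  commands=[0, -0.012, 0, 0, 0, 0, -1, 0, -0.012, 0, 0, 0, 0, -1, 0, -0.012, 0, 0, 0, 0, -1, 0, -0.012, 0, 0, 0, 0, -1, 0, -0.012, 0, 0, 0, 0, -1, 0, -0.012, 0, 0, 0, 0, -1, 0, -0.012, 0, 0, 0, 0, -1, 0, -0.012, 0, 0, 0, 0, -1, 0, 0, 0, 0, 0, 0, -1, 0, 0, 0, 0, 0, 0, -1],
)

```text
t: 4.3
tcp_pos: [0.5037, 0.1445, 0.1072]
tool_rot: [0.406, 0.914, 0.0, 0.001]
force: [2.2, -0.1, 0.4]
finger_gap: 0.003
gripper_force: 0.4
```

```bash
python3 - <<'E'
from fit import *
s=manip.snapshot("wrist"); np.savez("pics/w3",**{k:s[k] for k in("img","mtx","world_to_cam")}); save(s,"w3",None,1.5)
m=manip.sense();print(m["tcp_pos"],m["t"],m["force"])
E
```

```text
[0.50375653 0.14455515 0.10694899] 4.35 [ 1.77768764 -0.53172369  0.42513075]
```

View pics/w3.png

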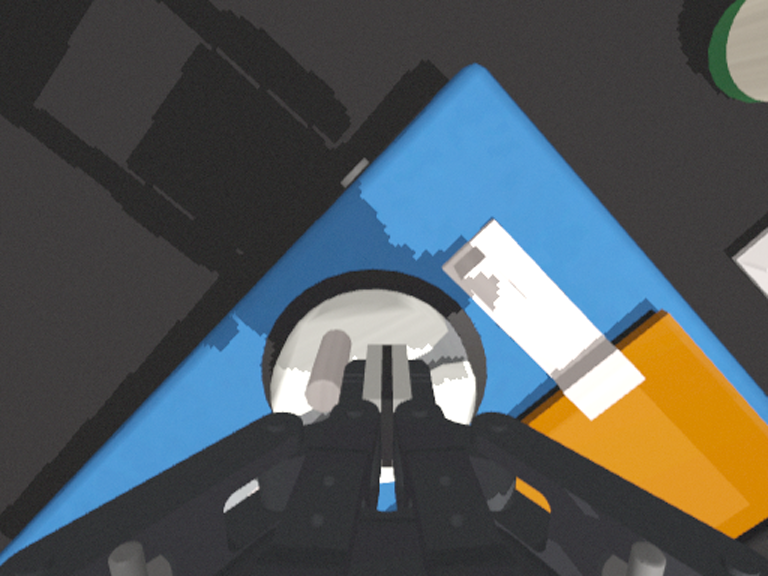

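```bash
python3 - <<'E'
from fit import *
s=dict(np.load("pics/w3.npz")); P=onz(s,np.array((323,393))/1.5,.128)[:2]; C=np.array([.517,.1235]); d=P-C
th=np.arctan2(d[1],d[0])+.0435
print(P,np.hypot(*d),th)
x=np.array([-.672,.74]);dd=np.array([-.74,-.672]);t=np.array([.50376,.14455])
print("pin-tool along d",(P-t)@dd,"lat",(P-t)@x,"remaining",.029*np.cos(np.pi-.0435-np.arctan2(dd[1],dd[0]))-(P-C)@dd)
E
```

```text
[0.4884756  0.13354707] 0.03024210349260407 2.846435134839652
pin-tool along d 0.01870442556185453 lat 0.0021289447580664354 remaining 0.006244219902712357
```

The pin top at view (323,393) gives a turn of about 2.85 rad, so about 6 mm more to push, then back off and rise.

Call:
servo_tool(
  commands=[0, -0.006, 0, 0, 0, 0, -1, 0, -0.007, 0, 0, 0, 0, -1, 0, 0, 0, 0, 0, 0, -1, 0, 0, 0, 0, 0, 0, -1, 0, 0.04, 0, 0, 0, 0, -1, 0, 0.04, -0.05, 0, 0, 0, -1, 0, 0.04, -0.07, 0, 0, 0, -1, 0, 0, -0.07, 0, 0, 0, -1, -0.04, -0.04, -0.03, 0, 0, 0, -1, -0.06, -0.02, 0, 0, 0, 0, -1, 0, 0, 0, 0, 0, 0, -1, 0, 0, 0, 0, 0, 0, -1],
)

```text
t: 5.35
tcp_pos: [0.5534, 0.1222, 0.2158]
tool_rot: [0.407, 0.914, -0.001, -0.001]
force: [-0.6, 0.6, -0.4]
finger_gap: -0.002
gripper_force: 0.0
```

```bash
python3 - <<'E'
from fit import *
s=manip.snapshot("wrist"); np.savez("pics/w4",**{k:s[k] for k in("img","mtx","world_to_cam")}); save(s,"w4",None,1.5)
m=manip.sense();print(m["tcp_pos"],m["t"],m["force"])
E
```

```text
[0.5528603  0.12307621 0.21536865] 5.4 [-0.55223514 -0.05270907 -0.84046942]
```

View pics/w4.png

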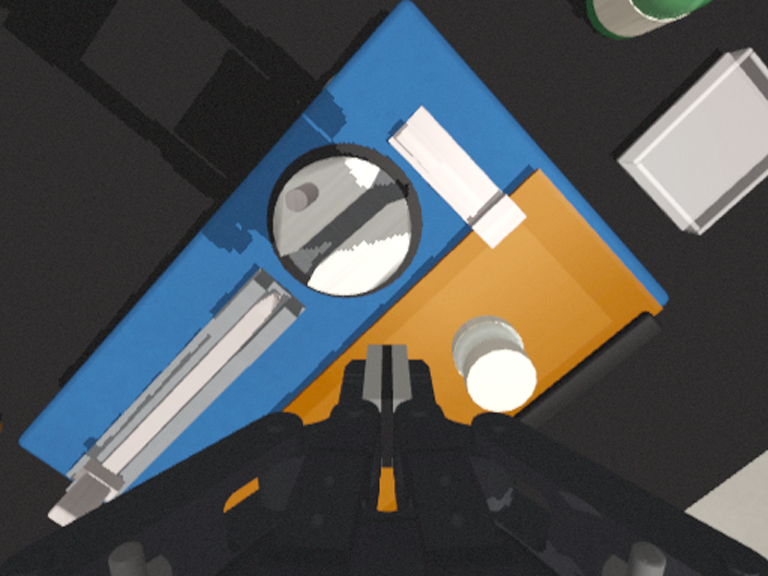

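The slot runs from about view (294,266) to (399,190), the bar from (105,470) to (272,300), and the front deck edge from (22,440) to (405,2). Measuring the remaining angle.

```bash
python3 - <<'E'
from fit import *
s=dict(np.load("pics/w4.npz"))
f=lambda u,z:onz(s,np.array(u)/1.5,z)[:2]
ang=lambda a,b:np.degrees(np.arctan2(*(b-a)[::-1]))
e=(f((22,440),.07),f((405,2),.07)); print("edge",ang(*e))
print("slot",ang(f((294,266),.088),f((399,190),.088)), "other edge",ang(f((310,275),.088),f((410,200),.088)),ang(f((278,258),.088),f((388,180),.088)))
P=f((296,201),.128);print("pin",P)
g=f((262,270),.094),f((303,310),.094);print("guide end corners",g,np.linalg.norm(g[0]-g[1]))
print("nose",f((280,295),.08),"tab top corners",f((50,517),.128),f((78,525),.128))
hsv=cv2.cvtColor(s["img"],cv2.COLOR_RGB2HSV)
im=cv2.cvtColor(s["img"],cv2.COLOR_RGB2GRAY)[90:205,175:290]
cv2.imwrite("pics/w4c.png",cv2.resize(cv2.cvtColor(s["img"],cv2.COLOR_RGB2BGR)[90:205,175:290],None,fx=5,fy=5,interpolation=cv2.INTER_CUBIC))
# dark outer ring centre at z=.07 recess
E
```

```text
edge 87.41407950989637
slot 77.61898965148835 other edge 78.92721906387726 76.74612225479069
pin [0.48833062 0.12675233]
guide end corners (array([0.4966908 , 0.07246991]), array([0.53161806, 0.06889824])) 0.035109409737730204
nose [0.51536197 0.06116325] tab top corners [ 0.49650032 -0.13586867] [ 0.51316485 -0.12947768]
```

View pics/w4c.png

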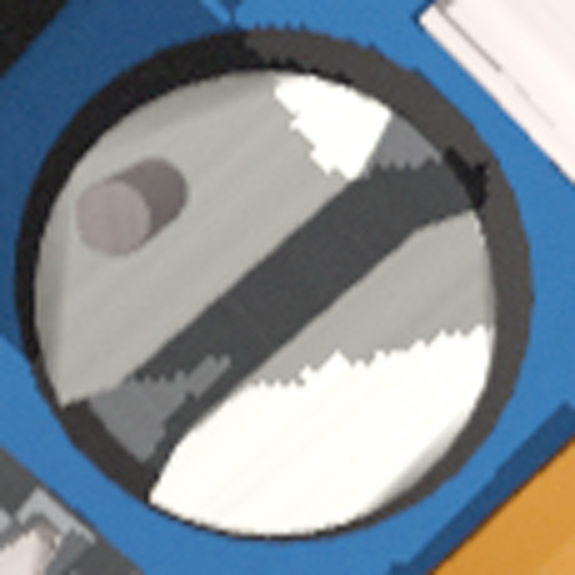

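```bash
python3 - <<'E'
from fit import *
s=dict(np.load("pics/w4.npz"))
f=lambda u,z:onz(s,np.array(u)/5+(175,90),z)[:2]
ang=lambda a,b:np.degrees(np.arctan2(*(b-a)[::-1]))
print(ang(f((130,375),.088),f((365,178),.088)),ang(f((190,430),.088),f((415,235),.088)))
print("disc c",(f((36,262),.088)+f((493,290),.088))/2,f((265,305),.088),"pin",f((113,218),.128))
m=manip.sense(); t=m["tcp_pos"]; print(t)
x=np.array([-.672,.74]);y=np.array([.74,.672])
a=np.array([.4989,.1402])+.02*y; print("to approach: tx,ty share",(a-t[:2])@x/.5,(a-t[:2])@y/.5)
E
```

```text
81.26467980872123 82.752371425076
disc c [0.51250488 0.12833323] [0.51591287 0.12430528] pin [0.48829303 0.12712446]
[0.5528603  0.12307621 0.21536865]
to approach: tx,ty share 0.09786585904649536 -0.016879510616695445
```

Call:
servo_tool(
  commands=[0.049, -0.0085, 0, 0, 0, 0, -1, 0.049, -0.0085, 0, 0, 0, 0, -1, 0, 0, 0.054, 0, 0, 0, -1, 0, 0, 0.054, 0, 0, 0, -1, 0, 0, 0.054, 0, 0, 0, -1, 0, 0, 0.054, 0, 0, 0, -1, 0, 0, 0, 0, 0, 0, -1, 0, 0, 0, 0, 0, 0, -1],
)

```text
t: 6.07
tcp_pos: [0.5128, 0.1548, 0.1066]
tool_rot: [0.405, 0.914, -0.002, -0.003]
force: [1.2, -0.2, 0.5]
finger_gap: -0.0
gripper_force: 0.0
```

Call:
servo_tool(
  commands=[0, -0.011, 0, 0, 0, 0, -1, 0, -0.011, 0, 0, 0, 0, -1, 0, -0.011, 0, 0, 0, 0, -1, 0, -0.0115, 0, 0, 0, 0, -1, 0, 0, 0, 0, 0, 0, -1, 0, 0, 0, 0, 0, 0, -1],
)

```text
t: 6.57
tcp_pos: [0.4998, 0.1389, 0.1094]
tool_rot: [0.406, 0.914, 0.001, 0.001]
force: [2.0, 1.2, 0.7]
finger_gap: -0.001
gripper_force: 0.8
```

Call:
servo_tool(
  commands=[0, 0.04, 0, 0, 0, 0, -1, 0, 0.04, -0.05, 0, 0, 0, -1, 0, 0.04, -0.07, 0, 0, 0, -1, 0, 0, -0.07, 0, 0, 0, -1, -0.04, -0.04, -0.03, 0, 0, 0, -1, -0.06, -0.02, 0, 0, 0, 0, -1, 0, 0, 0, 0, 0, 0, -1, 0, 0, 0, 0, 0, 0, -1],
)

```text
t: 7.23
tcp_pos: [0.5544, 0.1212, 0.2186]
tool_rot: [0.407, 0.914, -0.0, -0.0]
force: [-0.4, -0.1, -0.8]
finger_gap: -0.0
gripper_force: 0.0
```

```bash
python3 - <<'E'
from fit import *
s=manip.snapshot("wrist"); np.savez("pics/w5",**{k:s[k] for k in("img","mtx","world_to_cam")}); save(s,"w5",(20,80,300,290),2)
m=manip.sense();print(m["tcp_pos"],m["t"],m["force"])
E
```

```text
[0.55365818 0.12204203 0.21798838] 7.2833 [ 0.85446958  0.55213898 -0.7735277 ]
```

View pics/w5.png

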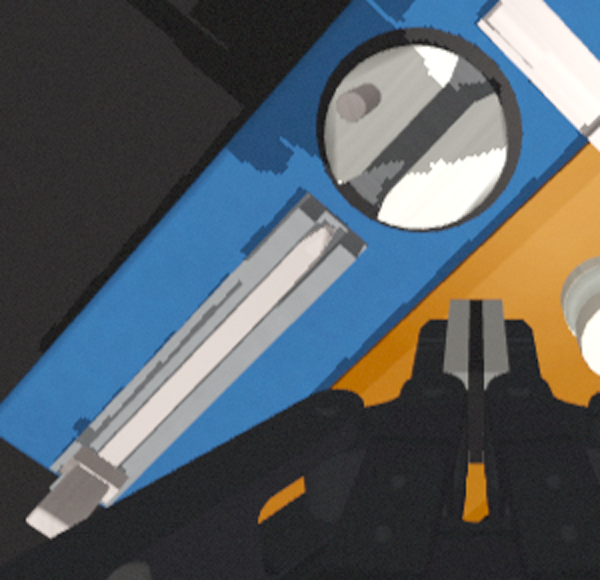

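The slot now runs parallel to the bar in this view, about (375,190) to (480,80), so it is aligned. Now to behind the tab.

Call:
servo_tool(
  commands=[0, 0, 0, 0, 0, -0.018, -1, 0, 0, 0, 0, 0, -0.018, -1, 0, 0, 0, 0, 0, -0.018, -1, 0, 0, 0, 0, 0, -0.018, -1, 0, 0, 0, 0, 0, -0.018, -1, 0, 0, 0, 0, 0, -0.018, -1, 0, 0, 0, 0, 0, -0.018, -1, 0, 0, 0, 0, 0, 0, -1],
)

```text
t: 7.95
tcp_pos: [0.5532, 0.1235, 0.2174]
tool_rot: [0.02, 1.0, 0.0, -0.002]
force: [-0.1, 0.7, 0.6]
finger_gap: -0.002
gripper_force: 0.0
```

Call:
servo_tool(
  commands=[0.0083, -0.066, 0, 0, 0, 0, -1, 0.0083, -0.066, 0, 0, 0, 0, -1, 0.0083, -0.066, 0, 0, 0, 0, -1, 0.0083, -0.066, 0, 0, 0, 0, -1, 0.0083, -0.066, 0, 0, 0, 0, -1, 0.0083, -0.066, 0, 0, 0, 0, -1, 0.0083, -0.066, 0, 0, 0, 0, -1, 0.0083, -0.066, 0, 0, 0, 0, -1, 0.0083, -0.066, 0, 0, 0, 0, -1, 0, 0, 0, 0, 0, 0, -1, 0, 0, 0, 0, 0, 0, -1],
)

```text
t: 8.87
tcp_pos: [0.5039, -0.1734, 0.2178]
tool_rot: [0.024, 1.0, 0.001, -0.001]
force: [-0.2, -0.1, -0.8]
finger_gap: -0.003
gripper_force: 0.0
```

```bash
python3 - <<'E'
from fit import *
m=manip.sense();q=m["tool_rot"];t=m["tcp_pos"];print(t,q,m["t"]); print("tool y deg",np.degrees(np.arctan2(2*q[1]**2-1,2*q[0]*q[1])))
for n in("scene","top"):
    s=manip.snapshot(n)
    for a in manip.look_for(s,"tab_top"): print(n,np.round(a["box"]),round(a["conf"],2))
s=dict(np.load("pics/w5.npz"))
f=lambda u,z:onz(s,np.array(u)/2+(20,80),z)[:2]
print("bar axis",f((110,452),.086),f((300,255),.086),"shoulder rear/tab top",f((28,520),.128),f((55,537),.128))
E
```

```text
[ 0.50387487 -0.17342745  0.21777012] [ 2.43406336e-02  9.99703337e-01  6.25841818e-04 -6.15605417e-04] 8.8667
tool y deg 87.21049012740502
scene [355. 181.  52.  52.] 0.9
scene [218. 153.  53.  52.] 0.78
scene [157. 156. 188. 157.] 0.72
top [135. 288.  53.  29.] 0.83
top [245. 204.  88.  15.] 0.73
bar axis [ 0.50359196 -0.11992299] [0.51126717 0.04184826] shoulder rear/tab top [ 0.49521513 -0.13482075] [ 0.51020463 -0.13519474]
```

Call:
servo_tool(
  commands=[0.003, 0, 0.05, 0, 0, 0, -1, 0, 0, 0.05, 0, 0, 0, -1, 0, 0, 0.05, 0, 0, 0, -1, 0, 0, 0.05, 0, 0, 0, -1, 0, 0, 0.048, 0, 0, 0, -1, 0, 0, 0, 0, 0, 0, -1, 0, 0, 0, 0, 0, 0, -1],
)

```text
t: 9.65
tcp_pos: [0.5024, -0.171, 0.0935]
tool_rot: [0.021, 1.0, 0.001, -0.001]
force: [0.2, -0.7, -0.3]
finger_gap: 0.0
gripper_force: 0.0
```

Call:
servo_tool(
  commands=[0, 0.012, 0, 0, 0, 0, -1, 0, 0.012, 0, 0, 0, 0, -1, 0, 0.012, 0, 0, 0, 0, -1, 0, 0.012, 0, 0, 0, 0, -1, 0, 0.012, 0, 0, 0, 0, -1, 0, 0.012, 0, 0, 0, 0, -1, 0, 0.012, 0, 0, 0, 0, -1, 0, 0.012, 0, 0, 0, 0, -1],
)

```text
t: 10.32
tcp_pos: [0.5069, -0.126, 0.0957]
tool_rot: [0.021, 1.0, -0.002, 0.002]
force: [0.1, -5.7, 6.1]
finger_gap: -0.003
gripper_force: 3.0
```

Call:
servo_tool(
  commands=[0, -0.012, 0, 0, 0, 0, -1, 0.002, 0, -0.006, 0, 0, 0, -1, 0, 0, 0, 0, 0, 0, -1],
)

```text
t: 10.57
tcp_pos: [0.5033, -0.1304, 0.0975]
tool_rot: [0.022, 1.0, 0.0, -0.0]
force: [-0.1, 1.0, -0.3]
finger_gap: -0.001
gripper_force: 0.0
```

```bash
python3 - <<'E'
from fit import *
m=manip.sense();print(m["tcp_pos"],m["force"],m["tool_rot"])
for n in("scene","wrist"):
    s=manip.snapshot(n)
    for a in manip.look_for(s,"tab_top"): print(n,np.round(a["box"]),round(a["conf"],2))
E
```

```text
[ 0.50333574 -0.13040975  0.09752199] [-0.14345385  1.04802696 -0.27332782] [ 2.19272265e-02  9.99759465e-01  3.49217638e-04 -2.96161566e-04]
scene [222. 159.  54.  53.] 0.86
scene [356. 182.  52.  53.] 0.8
wrist [294. 215. 218.  69.] 0.88
wrist [20.  0. 82. 80.] 0.83
```

Call:
servo_tool(
  commands=[0, 0.012, 0, 0, 0, 0, -1, 0, 0.01, 0, 0, 0, 0, -1, 0, 0.01, 0, 0, 0, 0, -1, 0, 0.01, 0, 0, 0, 0, -1, 0, 0.01, 0, 0, 0, 0, -1],
)

```text
t: 11.18
tcp_pos: [0.5048, -0.104, 0.0972]
tool_rot: [0.022, 1.0, 0.0, -0.0]
force: [0.2, -0.3, -0.6]
finger_gap: -0.003
gripper_force: 0.7
```

Call:
servo_tool(
  commands=[0, 0.01, 0, 0, 0, 0, -1, 0, 0.01, 0, 0, 0, 0, -1, 0, 0.01, 0, 0, 0, 0, -1, 0, 0.01, 0, 0, 0, 0, -1, 0, 0.01, 0, 0, 0, 0, -1, 0, 0.01, 0, 0, 0, 0, -1],
)

```text
t: 11.68
tcp_pos: [0.5063, -0.0743, 0.0974]
tool_rot: [0.022, 1.0, -0.0, 0.0]
force: [-0.9, -1.8, -0.6]
finger_gap: -0.002
gripper_force: 0.9
```

Call:
servo_tool(
  commands=[0, 0.01, 0, 0, 0, 0, -1, 0, 0.01, 0, 0, 0, 0, -1, 0, 0.01, 0, 0, 0, 0, -1, 0, 0.01, 0, 0, 0, 0, -1, 0, 0.01, 0, 0, 0, 0, -1, 0, 0.01, 0, 0, 0, 0, -1],
)

```text
t: 12.18
tcp_pos: [0.5077, -0.0444, 0.0974]
tool_rot: [0.022, 1.0, -0.0, 0.0]
force: [0.4, -2.1, 0.7]
finger_gap: -0.004
gripper_force: 1.4
```

Call:
servo_tool(
  commands=[0, 0.008, 0, 0, 0, 0, -1, 0, 0.008, 0, 0, 0, 0, -1, 0, 0.008, 0, 0, 0, 0, -1, 0, 0.008, 0, 0, 0, 0, -1, 0, 0.008, 0, 0, 0, 0, -1],
)

```text
t: 12.6
tcp_pos: [0.5087, -0.0247, 0.0975]
tool_rot: [0.022, 1.0, -0.0, 0.0]
force: [0.1, -3.8, 2.9]
finger_gap: -0.001
gripper_force: 2.1
```

Call:
servo_tool(
  commands=[0, 0.006, 0, 0, 0, 0, -1, 0, 0.006, 0, 0, 0, 0, -1, 0, 0.006, 0, 0, 0, 0, -1],
)

```text
t: 12.85
tcp_pos: [0.5087, -0.0155, 0.0973]
tool_rot: [0.022, 1.0, 0.0, -0.0]
force: [-0.0, -3.7, 3.0]
finger_gap: -0.004
gripper_force: 2.0
```

Call:
servo_tool(
  commands=[0, 0.005, 0, 0, 0, 0, -1, 0, 0.005, 0, 0, 0, 0, -1],
)

```text
t: 13.02
tcp_pos: [0.5089, -0.0106, 0.0973]
tool_rot: [0.022, 1.0, -0.0, -0.0]
force: [-0.9, -3.7, 2.1]
finger_gap: 0.003
gripper_force: 2.1
```

Call:
servo_tool(
  commands=[0, 0.004, 0, 0, 0, 0, -1, 0, 0.004, 0, 0, 0, 0, -1],
)

```text
t: 13.18
tcp_pos: [0.5092, -0.0102, 0.0975]
tool_rot: [0.019, 1.0, -0.004, -0.0]
force: [-4.3, -25.0, 2.7]
finger_gap: -0.0
gripper_force: 13.0
```

Call:
servo_tool(
  commands=[0, 0.004, 0, 0, 0, 0, -1, 0, 0, 0, 0, 0, 0, -1],
)

```text
t: 13.35
tcp_pos: [0.5092, -0.0103, 0.0975]
tool_rot: [0.019, 1.0, -0.005, -0.0]
force: [-4.0, -27.0, 3.0]
finger_gap: -0.003
gripper_force: 13.3
```

Hard stop at the predicted place. Back off, rise, and verify by measurement.

Call:
servo_tool(
  commands=[0, -0.03, 0, 0, 0, 0, -1, 0, -0.05, 0, 0, 0, 0, -1, 0, -0.05, -0.05, 0, 0, 0, -1, 0, -0.05, -0.07, 0, 0, 0, -1, 0, -0.04, -0.07, 0, 0, 0, -1, 0, 0, -0.06, 0, 0, 0, -1, 0, 0, 0, 0, 0, 0, -1, 0, 0, 0, 0, 0, 0, -1],
)

```text
t: 14.02
tcp_pos: [0.505, -0.1136, 0.2224]
tool_rot: [0.022, 1.0, 0.0, 0.001]
force: [-0.3, -0.0, -0.6]
finger_gap: 0.005
gripper_force: 0.0
```

```bash
python3 - <<'E'
from fit import *
p=np.load("p.npy"); m=manip.sense(); print(m["tcp_pos"],m["t"],m["force"])
o=dict(np.load("pics/scene.npz")); s=manip.snapshot("scene"); np.savez("pics/scene_end",img=s["img"],mtx=s["mtx"],world_to_cam=s["world_to_cam"])
L=lambda y,z,x=-.065:W(p,(x,y,z))[0]
print("pred tab home",proj(s,L(-.024,.128)),"nose",proj(s,L(.168,.08)),"old tab px 223.5 153.75")
for q in("tab_top","bar","buffer_bottle","tip_rack","gel_tray","tube_jar"):
    print(q,[(np.round(a["box"]).astype(int).tolist(),round(a["conf"],2)) for a in manip.look_for(s,q)])
# template match: tab appearance old -> new
T=o["img"][148:168,216:232]; R=cv2.matchTemplate(s["img"][140:260,200:330],T,cv2.TM_CCOEFF_NORMED)
_,v,_,l=cv2.minMaxLoc(R); print("tab match",v,l[0]+200+7.5,l[1]+140+5.75)
d=cv2.absdiff(o["img"],s["img"]).max(2)>40
n,_,st,c=cv2.connectedComponentsWithStats(d.astype(np.uint8)); print([x.tolist() for x in st[1:] if x[4]>15])
E
```

```text
[ 0.50498459 -0.11356285  0.22244486] 14.0167 [-0.3073417  -0.02971241 -0.55855187]
pred tab home [[258.40902801 179.59324612]] nose [[314.72245823 236.53614707]] old tab px 223.5 153.75
tab_top [([355, 181, 51, 54], 0.96), ([220, 127, 32, 30], 0.68)]
bar [([219, 123, 39, 33], 0.85), ([356, 185, 52, 49], 0.65), ([252, 181, 64, 57], 0.61)]
buffer_bottle [([341, 277, 37, 47], 0.82)]
tip_rack [([347, 277, 28, 46], 0.67), ([150, 148, 48, 36], 0.57)]
gel_tray [([281, 308, 63, 69], 0.55)]
tube_jar [([247, 224, 21, 26], 0.78)]
tab match 0.5813288688659668 258.5 179.75
[[193, 0, 72, 67, 2483], [391, 0, 65, 63, 2285], [371, 0, 141, 122, 4692], [348, 26, 23, 19, 178], [434, 29, 11, 11, 37], [339, 39, 37, 43, 630], [387, 47, 8, 14, 46], [231, 93, 11, 13, 64], [219, 115, 12, 15, 71], [333, 131, 63, 20, 459], [330, 136, 12, 12, 21], [219, 152, 40, 23, 251], [225, 167, 40, 27, 243], [273, 197, 33, 35, 307], [271, 199, 9, 13, 55], [302, 225, 8, 9, 39], [286, 229, 7, 5, 22]]
```

```bash
python3 -c "
from station import manip; print(manip.sign_off())"
```

```text
the job is handed in; nothing more can be done
None
```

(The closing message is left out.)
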